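# Sift the nuts from the cabinet feet

## Robot

A 6-joint arm with a two-finger parallel gripper is mounted at the origin on the work surface. World frame = base frame: x ahead of the robot, y to its left, z up, the work surface at z = 0. Lengths are in m, angles in rad, forces in N, time in s.
With the tool pointing down it reaches from about 0.35 to 0.975 m from the base axis. Payload 4.9 kg.
Tool frame: the origin (TCP) lies on the centre line of the jaws, within the pads' length; the fingertips stand ctrl.tcp_to_tips ahead of it and the grasp point (between the pads) lies 3 mm ahead of it (ctrl.tcp_to_tips is the distance from the TCP to the fingertips, in m); z points along the fingers, y is the direction in which the jaws open and shut (so a half turn about z gives the same grasp; the last joint's range is limited). The gripper opens to 85 mm and grips with 20 to 120 N. Pads are 22 mm wide; open, the fingers measure 114 mm over their backs; the gripper's body (76 mm by 85 mm) begins 54 mm behind the grasp point. The pads swing forward as they close: fully open they stand 13 mm farther back than shut.
Start: joints at [-1.339, 0.053, 1.613, -0, 1.476, -0.119], TCP at [0.215, -0.587, 0.253] pointing down, gripper open.
Joint ranges: [-3.01, 3.01], [-1.01, 2.22], [0.06, 2.58], [-1.02, 4.17], [0.09, 2.62], [-3.14, 3.14]. Speed limits (rad/s): [2.57, 2.57, 3.14, 3.14, 3.14, 3.14].

## Interface

Orientations are given as a rotation vector (axis times angle).
In Python, from station import ctrl, vision gives the robot as it stands.
- The arm moves only by the tool jog_arm, never from a script. Its argument "deltas" is a list of rows, each a list of 7 numbers: the turn, a rotation vector about the tool's x, y, z in rad, then the shift along the tool's x, y, z in cm, then the opening, from 0 (shut) to 1 (fully open). A call has 1 to 12 rows; each row shifts and turns the commanded pose from where the row before left it, along the tool's axes as they then stand; what a row does not reach is not made up. A row lasts 1/12 s, in which the tool goes at most 41.7 mm and 7.16 degrees, less where a joint would pass 70% of its speed; a pose out of reach is approached as far as the arm can. A call with a gripper value outside its range is refused whole. The fingers move at their own pace and stop on an object; "grip_force" is the grip in N (left out, the last holds). Time passes only in rows, so rows that do not move let the fingers close. It gives the time, the measured TCP pose, the force and the opening at its end, in the units of the state.
- ctrl.get_obs(): the state, without advancing time (a new reading comes with each control period).
- vision.get_image(name): name is "scene" or "top"; returns (picture, depth): 400x640x3 uint8, red, green, blue; 400x640 float32, m along the optical axis (not along the pixel's ray), 0 where there is no reading.
- vision.calibration(name): a dict with "fx", "fy", "cx", "cy" (pixels), "rvec" (rotation vector, rad) and "tvec" (3), from world to camera coordinates, as OpenCV has them. Camera axes: x right, y down, z forward; pixel columns grow to the right and rows downward; lengths in m; the calibration is good to about 2 mm. A picture is of the moment at which its call begins. calibration takes no time and is no camera call.
- ctrl.finish_job(): hands the job in, once; it reports no verdict.
The state is a dict: "t": time; "q": joint angles; "dq": joint speeds; "effort": joint torques, N m; "tool_pos": TCP position; "tool_rot": TCP orientation; "contact_force": force on the tool from outside, world axes, zero at the start; "wrist_torque": the same for the moment, N m; "opening": finger opening in m.
Only numpy, scipy, OpenCV 4.12 (cv2) and the standard library are available. Lean on these libraries where they do the work, as an engineer would, in place of code of your own. Each camera call takes 0.05 s, during which the arm holds its last target. There are 200 camera calls.

## Task

Pick up the slotted steel sieve by its hoop handle, hold it level above the aluminium foil pan and shake it side to side until all three hex nuts have dropped through into the pan. Then lower the sieve (do not drop it) onto the bare countertop beside the pan and let go, upright and with both cabinet feet still in it.

Things in the scene. Friction and masses are not known exactly. Their poses are not given: they have to be found in the camera images.
- sieve: slotted steel sieve, 156 (x) x 128 (y) mm, walls 45 high, 0.32 kg; origin mid-underside, z up. Hoop handle along x over its middle: level flat bar 14 wide, 22 tall, top 122 up; uprights at x +-80. Floor: two 22 mm strips along x at y +-24, tops 6 up; 26 mm slots between and beside. Contents stay put under 1.5 m/s2, slide above 2.6: shake along y, 60 mm strokes of 0.2 s; along x does little
- pan: open rectangular aluminium foil pan, fixed on the counter, outside 320 mm (its x) by 260 mm (its y) over the rim, 50 mm high, walls and floor 3 mm; origin at the centre of its underside, z up
- nut_a: hex nut, plain dark steel, 18 mm across flats (19.4 mm round), 10 mm thick, 16 g; loose in the sieve at first, lying flat on one of its two floor strips; origin at the centre of its underside, z up when it lies as at the start
- nut_b: hex nut, plain dark steel, 18 mm across flats (19.4 mm round), 10 mm thick, 16 g; loose in the sieve at first, lying flat on one of its two floor strips; origin at the centre of its underside, z up when it lies as at the start
- nut_c: hex nut, plain dark steel, 18 mm across flats (19.4 mm round), 10 mm thick, 16 g; loose in the sieve at first, lying flat on one of its two floor strips; origin at the centre of its underside, z up when it lies as at the start
- foot_a: round metal cabinet levelling foot, 50 mm diameter at the base, tapering to 40 mm, 28 mm high plus a 10 mm thick dark stud 14 mm tall on top, about 70 g; loose in the sieve; too big for the slots any way round; origin at the centre of its base
- foot_b: round metal cabinet levelling foot, 50 mm diameter at the base, tapering to 40 mm, 28 mm high plus a 10 mm thick dark stud 14 mm tall on top, about 70 g; loose in the sieve; too big for the slots any way round; origin at the centre of its base
There are look-alikes about, which are no part of the job. Leave any green look-alike of the foot_b alone.

How it is judged:
By the outcome, as a careful person would: the job done as asked, in the order asked, and still so for the second after the job is handed in, with the robot touching nothing.
It also fails if it takes over 58 s, if anything falls off the work surface, if the arm or the gripper's body presses on something with over 40 N, if the wrist force passes 120 N, or if a joint passes its speed limit or range.

## Working session

There is one attempt and no reset: what is moved stays moved. The work goes in short steps, Python scripts to look and compute and a tool call to move; the robot and the scene stay as the last step left them, time stands still between calls to the robot, and variables do not carry over. Pictures are saved under pics/ and viewed, about 8 in all and at most 12, crops included, and the job is handed in when it is done.

Besides the shell and the picture viewer there is one more tool, called after ">>>" as name([rows], argument=value, ...), one row to a line, values as JSON. jog_arm: Moves the arm, as the interface text tells. Its arguments: {"type":"object","properties":{"deltas":{"type":"array"},"grip_force":{"type":"number"}},"required":["deltas"]}

```bash
mkdir -p pics; cat > h.py <<'E'
import numpy as np, cv2
from station import ctrl, vision
def grab(n,tag):
    im,d=vision.get_image(n); cv2.imwrite(f'pics/{tag}.png',im[:,:,::-1]); np.save(f'pics/{tag}.npy',d); return im,d
def world(n,d):
    c=vision.calibration(n); R=cv2.Rodrigues(np.array(c['rvec'],float))[0]; t=np.array(c['tvec'],float).ravel()
    v,u=np.mgrid[:d.shape[0],:d.shape[1]]
    P=np.stack([(u-c['cx'])/c['fx']*d,(v-c['cy'])/c['fy']*d,d],-1)
    return (P-t)@R
E
python3 - <<'E'
from h import *
a,d=grab('top','t0'); b,e=grab('scene','s0')
cv2.imwrite('pics/both.png',cv2.resize(np.vstack([a,b])[:,:,::-1],(480,600)) if 0 else a[:,:,::-1])
print(ctrl.tcp_to_tips, ctrl.get_obs())
W=world('top',d); 
for r,c in [(100,100),(200,320),(300,500),(100,500),(300,100)]: print(r,c,W[r,c].round(3),d[r,c])
E
```

```text
0.022 {'t': 0.1, 'q': array([-1.33900133e+00,  5.33374493e-02,  1.61417676e+00, -4.88517536e-05,
        1.47600543e+00, -1.18993388e-01]), 'dq': array([-9.26939310e-04, -1.26307153e-03, -2.64428337e-03, -3.86428820e-04,
        8.60896484e-04, -2.66526442e-05]), 'effort': array([-2.65000608e-04, -3.94907999e+01, -3.71361637e+01, -1.33101430e-04,
        3.96989679e-03,  6.77328785e-06]), 'tool_pos': array([ 0.21464297, -0.58641883,  0.25214504]), 'tool_rot': array([-3.09150081e+00, -5.47868257e-01,  2.46741577e-04]), 'contact_force': array([0.17857364, 0.29371736, 0.40195194]), 'wrist_torque': array([-0.01234235, -0.02707362, -0.05504378]), 'opening': 0.08518240810145689}
100 100 [ 0.796  0.523 -0.001] 1.151568
200 320 [ 0.538 -0.012 -0.001] 1.11675
300 500 [ 0.296 -0.423 -0.002] 1.086074
100 500 [ 0.774 -0.454 -0.001] 1.1416608
300 100 [ 0.314  0.506 -0.   ] 1.0935647
```

View pics/t0.png

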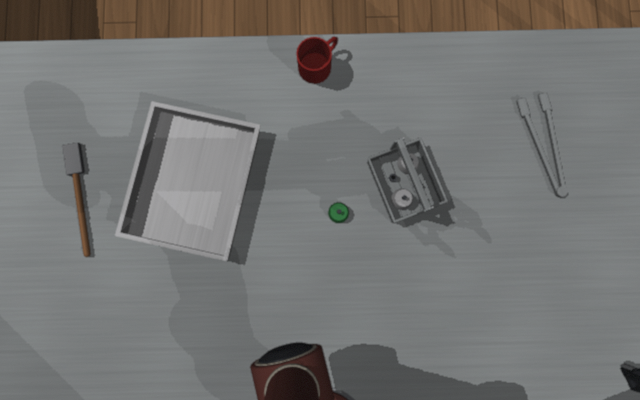

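View pics/s0.png

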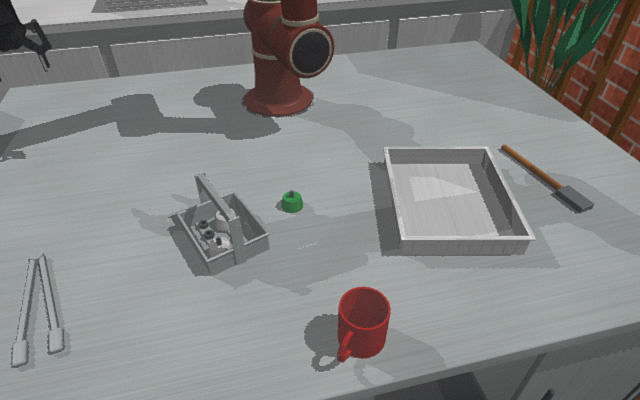

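Top view: sieve at about (408,182), its handle bar running from (402,145) to (428,205). Pan at (190,183), green look-alike foot at (339,212), mug at (315,60), hammer at (77,200), tongs at (545,145). There is only one sieve-like object, the one with the hoop handle. Next I'll measure it and check a close crop.

```bash
python3 - <<'E'
from h import *
for n,t in (('top','t0'),('scene','s0')):
    d=np.load(f'pics/{t}.npy'); W=world(n,d); ok=d>0
    x,y,z=W[...,0],W[...,1],W[...,2]
    m=ok&(z>.108)&(z<.135)&(x>.4)&(x<.75)&(y>-.4)&(y<-.03)
    p=W[m]; 
    r=cv2.minAreaRect(p[:,:2].astype(np.float32)); print(n,'handle',len(p),r,np.percentile(p[:,2],[5,50,95]), p[:,:2].min(0),p[:,:2].max(0))
    m=ok&(z>.036)&(z<.06)&(x>.35)&(x<.8)&(y>.08)&(y<.5); p=W[m]
    print(' pan',cv2.minAreaRect(p[:,:2].astype(np.float32)),np.percentile(p[:,2],[5,50,95]))
    m=ok&(z>.02)&(z<.055)&(x>.4)&(x<.75)&(y>-.35)&(y<-.08); p=W[m]
    print(' body',cv2.minAreaRect(p[:,:2].astype(np.float32)),len(p))
a=cv2.imread('pics/t0.png')[125:240,320:470]; b=cv2.imread('pics/s0.png')[165:280,150:300]
cv2.imwrite('pics/c0.png',cv2.resize(np.hstack([a,b]),None,fx=2.66,fy=4,interpolation=2) if 0 else np.vstack([cv2.resize(a,None,fx=2.6,fy=2.6,interpolation=2),cv2.resize(b,None,fx=2.6,fy=2.6,interpolation=2)]))
E
```

```text
top handle 605 ((0.5750162601470947, -0.21201834082603455), (0.16409407556056976, 0.021551435813307762), 19.988248825073242) [0.11078576 0.12012553 0.12354763] [ 0.49471914 -0.24957299] [ 0.65462255 -0.17466001]
 pan ((0.5855848789215088, 0.28939908742904663), (0.2648211121559143, 0.32278239727020264), 76.38065338134766) [0.03969816 0.04902206 0.05223059]
 body ((0.574699878692627, -0.21304066479206085), (0.16267672181129456, 0.13463447988033295), 20.076427459716797) 1315
scene handle 596 ((0.5782084465026855, -0.21335111558437347), (0.16644872725009918, 0.02198266051709652), 20.157814025878906) [0.11044775 0.12124636 0.12322611] [ 0.49675628 -0.25131297] [ 0.65853169 -0.17547101]
 pan ((0.5871722102165222, 0.2882164716720581), (0.2638629674911499, 0.32631585001945496), 76.1604232788086) [0.03730262 0.04849861 0.0508171 ]
 body ((0.5784067511558533, -0.21309977769851685), (0.165019690990448, 0.13441281020641327), 20.315898895263672) 2268
```

View pics/c0.png

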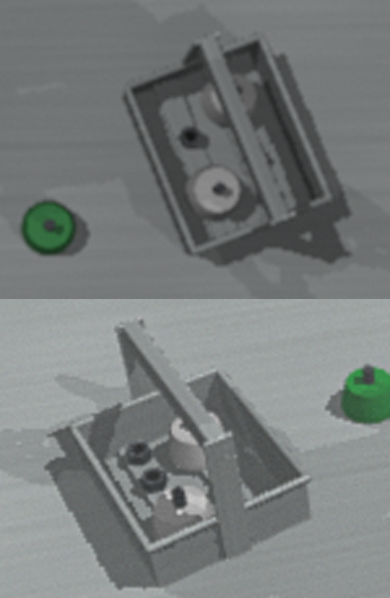

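The crop shows the steel sieve with two grey feet and dark nuts. The green foot outside it stays untouched. Both cameras agree on the sieve centre (0.577, -0.213), yaw 20° and bar top 0.122, and on the pan centre (0.586, 0.289) with its long axis at -14°. The tool yaw is already 20.1°.

>>> jog_arm([
  [0,0,0,3.6,-1.74,0,1],
  [0,0,0,3.6,-1.74,0,1],
  [0,0,0,3.6,-1.74,0,1],
  [0,0,0,3.6,-1.74,0,1],
  [0,0,0,3.6,-1.74,0,1],
  [0,0,0,3.6,-1.74,0,1],
  [0,0,0,3.6,-1.74,0,1],
  [0,0,0,3.6,-1.74,0,1],
  [0,0,0,3.6,-1.74,0,1],
  [0,0,0,3.6,-1.74,0,1],
  [0,0,0,3.6,-1.74,0,1],
  [0,0,0,3.6,-1.74,0,1],
], grip_force=90)

```text
t: 1.1
tool_pos: [0.5496, -0.2405, 0.2528]
tool_rot: [-3.093, -0.548, 0.001]
contact_force: [0.9, -0.4, 0.1]
opening: 0.0855
```

>>> jog_arm([
  [0,0,0,2.4,-1.1,0,1],
  [0,0,0,1.2,-0.6,0,1],
  [0,0,0,0,0,0,1],
  [0,0,0,0,0,0,1],
  [0,0,0,0,0,0,1],
])

```text
t: 1.52
tool_pos: [0.5759, -0.215, 0.253]
tool_rot: [3.094, 0.547, -0.002]
contact_force: [-0.6, 0.4, 1.0]
opening: 0.0854
```

```bash
cat >> h.py <<'E'
from scipy.spatial.transform import Rotation as Ro
def to(tx,ty,tz,tag=''):
    o=ctrl.get_obs(); R=Ro.from_rotvec(o['tool_rot']).as_matrix()
    print(tag,'t',round(o['t'],2),'pos',o['tool_pos'].round(4),'toolx deg',np.degrees(np.arctan2(R[1,0],R[0,0])).round(2),'z',R[:,2].round(3),'delta cm',(R.T@(np.array([tx,ty,tz])-o['tool_pos'])*100).round(2),'F',o['contact_force'].round(1),'op',round(o['opening'],4))
E
python3 -c "
from h import *
to(.577,-.213,.114)"
```

```text
t 1.52 pos [ 0.5759 -0.215   0.253 ] toolx deg 20.04 z [-0.001 -0.    -1.   ] delta cm [ 0.19 -0.15 13.9 ] F [-0.6  0.4  1. ] op 0.0854
```

>>> jog_arm([
  [0,0,0,0.2,-0.15,1.5,1],
  [0,0,0,0,0,2,1],
  [0,0,0,0,0,2.5,1],
  [0,0,0,0,0,2.5,1],
  [0,0,0,0,0,2.2,1],
  [0,0,0,0,0,1.7,1],
  [0,0,0,0,0,1,1],
  [0,0,0,0,0,0.5,1],
  [0,0,0,0,0,0,0.7],
  [0,0,0,0,0,0,0.5],
  [0,0,0,0,0,0,0.4],
  [0,0,0,0,0,0,0.33],
], grip_force=90)

```text
t: 2.52
tool_pos: [0.5789, -0.2124, 0.116]
tool_rot: [3.092, 0.548, 0.004]
contact_force: [-0.4, 0.5, 0.3]
opening: 0.0385
```

>>> jog_arm([
  [0,0,0,0,0,0,0.3],
  [0,0,0,0,0,0,0.27],
  [0,0,0,0,0,0,0.24],
  [0,0,0,0,0,0,0.21],
  [0,0,0,0,0,0,0.18],
  [0,0,0,0,0,0,0.15],
  [0,0,0,0,0,0,0.1],
  [0,0,0,0,0,0,0],
  [0,0,0,0,0,0,0],
  [0,0,0,0,0,0,0],
  [0,0,0,0,0,0,0],
])

```text
t: 3.43
tool_pos: [0.5782, -0.212, 0.1146]
tool_rot: [3.093, 0.548, 0.0]
contact_force: [0.3, 1.0, 2.5]
opening: 0.0125
```

```bash
python3 -c "
from h import *
to(.577,-.213,.114)
grab('scene','s1')
cv2.imwrite('pics/s1c.png',cv2.resize(cv2.imread('pics/s1.png')[100:300,110:350],None,fx=2.5,fy=2.5))"
```

```text
t 3.43 pos [ 0.5782 -0.212   0.1146] toolx deg 20.1 z [ 0. -0. -1.] delta cm [-0.15  0.05  0.06] F [0.3 1.  2.5] op 0.0125
```

View pics/s1c.png

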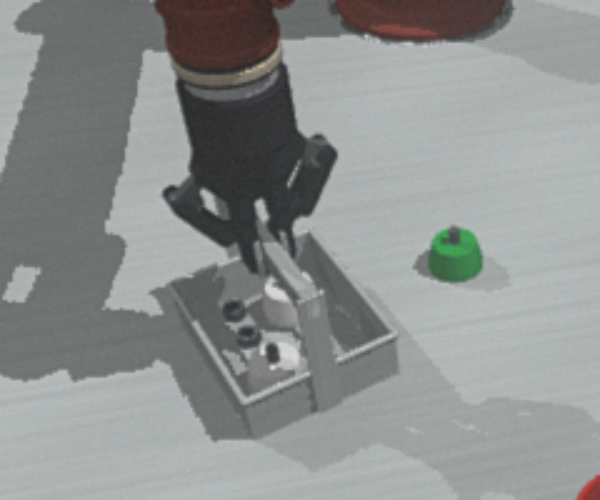

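Gripped on the bar (opening 12.5 mm). The picture shows the fingers straddling the bar at (275,245), with the feet and two nuts visible inside. Lifting gently.

>>> jog_arm([
  [0,0,0,0,0,-0.2,0],
  [0,0,0,0,0,-0.4,0],
  [0,0,0,0,0,-0.7,0],
  [0,0,0,0,0,-1.0,0],
  [0,0,0,0,0,-1.2,0],
  [0,0,0,0,0,-1.4,0],
  [0,0,0,0,0,-1.4,0],
  [0,0,0,0,0,-1.3,0],
  [0,0,0,0,0,-1.1,0],
  [0,0,0,0,0,-0.8,0],
  [0,0,0,0,0,-0.4,0],
  [0,0,0,0,0,-0.2,0],
])

```text
t: 4.48
tool_pos: [0.5783, -0.2121, 0.2164]
tool_rot: [3.093, 0.548, 0.002]
contact_force: [-0.7, 1.0, -5.1]
opening: 0.0123
```

```bash
python3 -c "
from h import *
to(.5865,.289,.215)"
```

```text
t 4.48 pos [ 0.5783 -0.2121  0.2164] toolx deg 20.1 z [ 0.001 -0.001 -1.   ] delta cm [ 17.99 -46.78   0.11] F [-0.7  1.  -5.1] op 0.0123
```

>>> jog_arm([
  [0,0,0,0.08,-0.2,0,0],
  [0,0,0,0.19,-0.5,0,0],
  [0,0,0,0.31,-0.8,0,0],
  [0,0,0,0.42,-1.1,0,0],
  [0,0,0,0.54,-1.4,0,0],
  [0,0,0,0.65,-1.7,0,0],
  [0,0,0,0.76,-1.97,0,0],
  [0,0,0,0.76,-1.97,0,0],
  [0,0,0,0.76,-1.97,0,0],
  [0,0,0,0.76,-1.97,0,0],
  [0,0,0,0.76,-1.97,0,0],
  [0,0,0,0.76,-1.97,0,0],
])

```text
t: 5.48
tool_pos: [0.5807, -0.0216, 0.2151]
tool_rot: [-3.093, -0.55, 0.0]
contact_force: [1.4, -0.0, -4.2]
opening: 0.013
```

>>> jog_arm([
  [0,0,0,0.76,-1.97,0,0],
  [0,0,0,0.76,-1.97,0,0],
  [0,0,0,0.76,-1.97,0,0],
  [0,0,0,0.76,-1.97,0,0],
  [0,0,0,0.76,-1.97,0,0],
  [0,0,0,0.76,-1.97,0,0],
  [0,0,0,0.76,-1.97,0,0],
  [0,0,0,0.76,-1.97,0,0],
  [0,0,0,0.76,-1.97,0,0],
  [0,0,0,0.76,-1.97,0,0],
  [0,0,0,0.76,-1.97,0,0],
  [0,0,0,0.76,-1.97,0,0],
])

```text
t: 6.48
tool_pos: [0.5844, 0.2316, 0.215]
tool_rot: [-3.093, -0.55, 0.001]
contact_force: [0.2, -0.2, -5.2]
opening: 0.0127
```

>>> jog_arm([
  [0,0,0,0.65,-1.7,0,0],
  [0,0,0,0.54,-1.4,0,0],
  [0,0,0,0.42,-1.1,0,0],
  [0,0,0,0.31,-0.8,0,0],
  [0,0,0,0.19,-0.5,0,0],
  [0,0,0,0.08,-0.2,0,0],
  [0,0,0.01,0,0,0,0],
  [0,0,0.02,0,0,0,0],
  [0,0,0.03,0,0,0,0],
  [0,0,0.035,0,0,0,0],
  [0,0,0.035,0,0,0,0],
  [0,0,0.035,0,0,0,0],
])

```text
t: 7.48
tool_pos: [0.5868, 0.2892, 0.2153]
tool_rot: [3.128, 0.285, -0.0]
contact_force: [-0.9, -0.5, -3.8]
opening: 0.0124
```

>>> jog_arm([
  [0,0,0.035,0,0,0,0],
  [0,0,0.035,0,0,0,0],
  [0,0,0.035,0,0,0.2,0],
  [0,0,0.035,0,0,0.4,0],
  [0,0,0.035,0,0,0.5,0],
  [0,0,0.035,0,0,0.5,0],
  [0,0,0.035,0,0,0.5,0],
  [0,0,0.035,0,0,0.5,0],
  [0,0,0.035,0,0,0.4,0],
  [0,0,0.035,0,0,0.2,0],
  [0,0,0.025,0,0,0.1,0],
  [0,0,0.01,0,0,0,0],
])

```text
t: 8.48
tool_pos: [0.5866, 0.2894, 0.182]
tool_rot: [3.125, -0.316, -0.001]
contact_force: [0.1, -0.8, -5.3]
opening: 0.0128
```

```bash
python3 -c "
from h import *
to(.5865,.289,.182)
grab('scene','s2')
cv2.imwrite('pics/s2c.png',cv2.resize(cv2.imread('pics/s2.png')[60:270,320:570],None,fx=2.5,fy=2.5))"
```

```text
t 8.48 pos [0.5866 0.2894 0.182 ] toolx deg -11.55 z [-0.001 -0.    -1.   ] delta cm [-0.    0.04 -0.  ] F [ 0.1 -0.8 -5.3] op 0.0128
```

View pics/s2c.png

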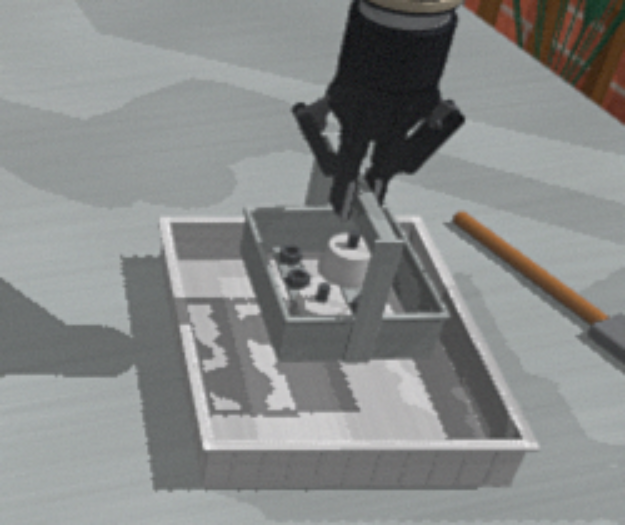

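The sieve hangs level over the pan at z≈0.067. Two nuts are visible at (290,255) and (298,280), along with the feet. Shaking along tool y.

>>> jog_arm([
  [0,0,0,0,3,0,0],
  [0,0,0,0,-3,0,0],
  [0,0,0,0,-3,0,0],
  [0,0,0,0,3,0,0],
  [0,0,0,0,3,0,0],
  [0,0,0,0,-3,0,0],
  [0,0,0,0,-3,0,0],
  [0,0,0,0,3,0,0],
  [0,0,0,0,3,0,0],
  [0,0,0,0,-3,0,0],
  [0,0,0,0,-3,0,0],
  [0,0,0,0,3,0,0],
])

```text
t: 9.53
tool_pos: [0.5873, 0.2972, 0.1811]
tool_rot: [-3.12, 0.303, 0.0]
contact_force: [-0.9, -1.4, -4.1]
opening: 0.0127
```

>>> jog_arm([
  [0,0,0,0,3,0,0],
  [0,0,0,0,-3,0,0],
  [0,0,0,0,-3,0,0],
  [0,0,0,0,3,0,0],
  [0,0,0,0,3,0,0],
  [0,0,0,0,-3,0,0],
  [0,0,0,0,-3,0,0],
  [0,0,0,0,3,0,0],
  [0,0,0,0,0,0,0],
  [0,0,0,0,0,0,0],
  [0,0,0,0,0,0,0],
  [0,0,0,0,0,0,0],
])

```text
t: 10.53
tool_pos: [0.587, 0.2903, 0.1831]
tool_rot: [-3.125, 0.313, -0.002]
contact_force: [0.3, -0.0, -4.5]
opening: 0.0123
```

```bash
python3 -c "
from h import *
to(.5865,.289,.182)
grab('scene','s3');grab('top','t3')
a=cv2.resize(cv2.imread('pics/s3.png')[90:260,360:560],None,fx=2.6,fy=2.6)[:,:390] if 0 else cv2.resize(cv2.imread('pics/s3.png')[120:270,370:540],(390,344))
b=cv2.resize(cv2.imread('pics/t3.png')[90:270,100:280],(344,344))
cv2.imwrite('pics/c3.png',np.hstack([a,b]))"
```

```text
t 10.53 pos [0.587  0.2903 0.1831] toolx deg -11.42 z [ 0.001  0.001 -1.   ] delta cm [-0.02  0.14  0.11] F [ 0.3 -0.  -4.5] op 0.0123
```

View pics/c3.png

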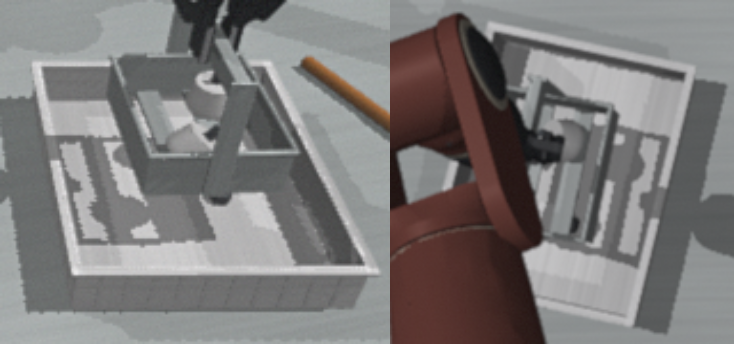

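Scene view: one nut is in the pan at (218,200). The feet in the sieve look tipped, and I can't see whether any nuts remain. I'll shake some more, then look carefully.

>>> jog_arm([
  [0,0,0,0,3,0,0],
  [0,0,0,0,-3,0,0],
  [0,0,0,0,-3,0,0],
  [0,0,0,0,3,0,0],
  [0,0,0,0,3,0,0],
  [0,0,0,0,-3,0,0],
  [0,0,0,0,-3,0,0],
  [0,0,0,0,3,0,0],
  [0,0,0,0,3,0,0],
  [0,0,0,0,-3,0,0],
  [0,0,0,0,-3,0,0],
  [0,0,0,0,3,0,0],
])

```text
t: 11.63
tool_pos: [0.587, 0.2976, 0.1807]
tool_rot: [-3.12, 0.302, 0.001]
contact_force: [-1.1, -1.5, -3.1]
opening: 0.0124
```

>>> jog_arm([
  [0,0,0,0,3,0,0],
  [0,0,0,0,-3,0,0],
  [0,0,0,0,-3,0,0],
  [0,0,0,0,3,0,0],
  [0,0,0,0,3,0,0],
  [0,0,0,0,-3,0,0],
  [0,0,0,0,-3,0,0],
  [0,0,0,0,3,0,0],
  [0,0,0,0,0,-0.5,0],
  [0,0,0,0,0,-0.5,0],
  [0,0,0,0,0,0,0],
  [0,0,0,0,0,0,0],
])

```text
t: 12.63
tool_pos: [0.5874, 0.2907, 0.1939]
tool_rot: [-3.124, 0.312, -0.004]
contact_force: [-0.4, 0.3, -4.3]
opening: 0.0122
```

```bash
python3 -c "
from h import *
to(.5865,.289,.182)
grab('scene','s4');grab('top','t4')
a=cv2.resize(cv2.imread('pics/s4.png')[130:260,380:540],(480,390),interpolation=2)
b=cv2.resize(cv2.imread('pics/t4.png')[110:240,150:250],(300,390),interpolation=2)
cv2.imwrite('pics/c4.png',np.hstack([a,b]))"
```

```text
t 12.63 pos [0.5874 0.2907 0.1939] toolx deg -11.42 z [ 0.003  0.001 -1.   ] delta cm [-0.06  0.18  1.19] F [-0.4  0.3 -4.3] op 0.0122
```

View pics/c4.png

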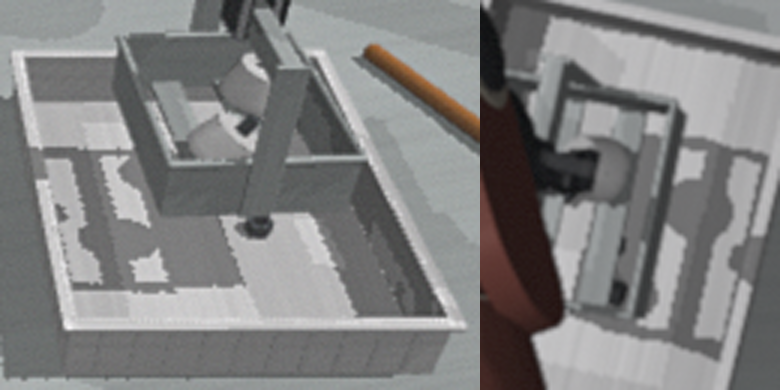

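Scene: a nut in the pan at (258,228), both feet tipped but inside the sieve. Top: dark bits at (620,243) and (618,292), beside a strip. I'll use depth to see whether they are in the pan.

```bash
python3 -c "
from h import *
im=cv2.imread('pics/t4.png'); W=world('top',np.load('pics/t4.npy'))
for r in range(186,212): print(r,[f'{im[r,c].mean():.0f}/{W[r,c,2]*1000:.0f}' for c in range(188,204)])
print(W[191,197],W[207,196])
S=world('scene',np.load('pics/s4.npy')); r,c=130+228//3,380+258//3; print(S[r-3:r+4,c].round(3))
"
```

```text
186 ['155/77', '157/83', '148/79', '140/80', '140/82', '140/80', '142/79', '142/79', '138/79', '117/81', '102/77', '112/0', '111/1', '112/0', '111/-4', '107/0']
187 ['155/79', '157/80', '148/80', '141/80', '140/81', '141/79', '142/79', '143/79', '133/80', '114/78', '107/1', '113/3', '112/3', '112/2', '112/-2', '104/3']
188 ['155/84', '155/82', '148/80', '140/80', '140/79', '141/79', '142/80', '143/79', '127/80', '101/81', '103/1', '114/3', '112/6', '112/2', '111/1', '102/3']
189 ['157/78', '152/82', '145/76', '140/81', '140/78', '141/80', '143/79', '143/79', '120/82', '75/79', '83/3', '106/3', '112/2', '111/2', '110/4', '101/2']
190 ['156/78', '150/82', '140/80', '140/80', '140/81', '141/80', '143/77', '142/78', '118/85', '59/78', '74/9', '106/9', '112/0', '111/4', '111/0', '117/3']
191 ['157/81', '148/79', '139/77', '139/81', '140/79', '142/81', '144/78', '137/80', '108/79', '52/12', '79/10', '111/2', '112/5', '111/2', '112/5', '132/4']
192 ['156/77', '149/81', '140/79', '140/77', '141/83', '142/80', '143/78', '129/80', '91/81', '49/12', '81/13', '111/-4', '112/1', '110/3', '112/3',
[... 2556 characters left out ...]
4']
209 ['139/79', '141/79', '144/79', '143/80', '119/81', '63/81', '46/20', '46/22', '37/23', '37/17', '78/8', '117/-0', '138/119', '128/119', '85/121', '62/102']
210 ['140/80', '141/82', '142/83', '138/81', '109/72', '55/76', '43/18', '43/17', '39/19', '57/18', '90/6', '126/2', '141/122', '116/120', '77/118', '61/101']
211 ['117/79', '120/83', '126/79', '122/79', '100/75', '80/14', '64/14', '51/17', '54/20', '79/10', '104/4', '133/1', '145/121', '110/120', '70/116', '59/102']
[0.56355526 0.27859901 0.01235449] [0.52442779 0.27755945 0.02355597]
[[0.609 0.325 0.013]
 [0.612 0.324 0.013]
 [0.618 0.32  0.016]
 [0.616 0.322 0.01 ]
 [0.618 0.321 0.009]
 [0.618 0.322 0.007]
 [0.618 0.323 0.003]]
```

All three nuts are in separate places on the pan floor: (0.616,0.322), (0.564,0.279) and (0.524,0.278), z 0.01–0.02. Next I'll choose a clear set-down spot on the side toward the green foot and mug.

```bash
python3 -c "
from h import *
W=world('top',np.load('pics/t0.npy'));z=W[...,2];x=W[...,0];y=W[...,1]
m=(z>.008)&(z<.15)&(x>.4)&(x<.95)&(y>-.12)&(y<.12)
n,l,s,c=cv2.connectedComponentsWithStats(m.astype('uint8'))
for i in range(1,n):
  if s[i,4]>30: p=W[l==i]; print(s[i],p.min(0).round(3),p.max(0).round(3))
to(.66,.01,.224)
"
```

```text
[ 297   37   42   46 1085] [ 0.822 -0.062  0.008] [0.915 0.035 0.089]
[328 203  22  21 333] [ 0.481 -0.079  0.008] [ 0.528 -0.03   0.044]
 t 12.73 pos [0.5868 0.2905 0.1929] toolx deg -11.4 z [ 0.001  0.001 -1.   ] delta cm [12.72 26.05 -3.11] F [ 0.   0.3 -3.5] op 0.0121
```

>>> jog_arm([
  [0,0,0,0,0,-0.3,0],
  [0,0,0,0,0,-0.6,0],
  [0,0,0,0,0,-0.8,0],
  [0,0,0,0,0,-0.8,0],
  [0,0,0,0,0,-0.6,0],
  [0,0,0,0,0,-0.3,0],
  [0,0,0,0,0,0,0],
  [0,0,0,0,0,0,0],
])

```text
t: 13.4
tool_pos: [0.5867, 0.2902, 0.2267]
tool_rot: [-3.126, 0.312, -0.001]
contact_force: [0.7, -0.4, -4.6]
opening: 0.0121
```

>>> jog_arm([
  [0,0,0,0.1,0.2,0,0],
  [0,0,0,0.24,0.5,0,0],
  [0,0,0,0.39,0.8,0,0],
  [0,0,0,0.54,1.1,0,0],
  [0,0,0,0.68,1.4,0,0],
  [0,0,0,0.78,1.6,0,0],
  [0,0,0,0.81,1.65,0,0],
  [0,0,0,0.81,1.65,0,0],
  [0,0,0,0.81,1.65,0,0],
  [0,0,0,0.81,1.65,0,0],
  [0,0,0,0.81,1.65,0,0],
  [0,0,0,0.81,1.65,0,0],
])

```text
t: 14.4
tool_pos: [0.6306, 0.1206, 0.2263]
tool_rot: [3.125, -0.314, 0.0]
contact_force: [-0.4, 0.2, -4.2]
opening: 0.0123
```

>>> jog_arm([
  [0,0,0,0.81,1.65,0,0],
  [0,0,0,0.81,1.65,0,0],
  [0,0,0,0.81,1.65,0,0],
  [0,0,0,0.78,1.6,0,0],
  [0,0,0,0.68,1.4,0,0],
  [0,0,0,0.54,1.1,0,0],
  [0,0,0,0.39,0.8,0,0],
  [0,0,0,0.24,0.5,0,0],
  [0,0,0,0.1,0.2,0,0],
  [0,0,0,0,0,0,0],
  [0,0,0,0,0,0,0],
  [0,0,0,0,0,0,0],
])

```text
t: 15.4
tool_pos: [0.6599, 0.0104, 0.2263]
tool_rot: [-3.126, 0.311, 0.0]
contact_force: [0.2, -0.2, -3.9]
opening: 0.0125
```

```bash
python3 -c "
from h import *
to(.66,.01,.1146)
grab('scene','s5');grab('top','t5')
a=cv2.resize(cv2.imread('pics/s5.png')[110:270,270:540],(540,320),interpolation=2)
b=cv2.resize(cv2.imread('pics/t5.png')[90:270,100:350],(444,320),interpolation=2)[:,:260]
cv2.imwrite('pics/c5.png',np.hstack([a,b]))"
```

```text
t 15.4 pos [0.6599 0.0104 0.2263] toolx deg -11.36 z [-0.  0. -1.] delta cm [ 0.02  0.04 11.17] F [ 0.2 -0.2 -3.9] op 0.0125
```

View pics/c5.png

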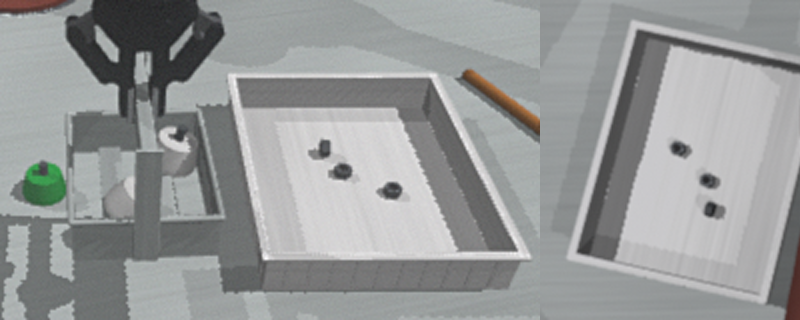

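All three nuts lie in the pan at crop (325,150), (343,172) and (393,190), and both feet are in the sieve, which has nothing else in it. Lowering slowly.

>>> jog_arm([
  [0,0,0,0,0,0.3,0],
  [0,0,0,0,0,0.7,0],
  [0,0,0,0,0,1.1,0],
  [0,0,0,0,0,1.4,0],
  [0,0,0,0,0,1.5,0],
  [0,0,0,0,0,1.5,0],
  [0,0,0,0,0,1.3,0],
  [0,0,0,0,0,1.0,0],
  [0,0,0,0,0,0.6,0],
  [0,0,0,0,0,0.4,0],
  [0,0,0,0,0,0.3,0],
  [0,0,0,0,0,0.2,0],
])

```text
t: 16.5
tool_pos: [0.6605, 0.0095, 0.1237]
tool_rot: [3.126, -0.312, 0.002]
contact_force: [1.1, -0.4, -3.2]
opening: 0.0121
```

>>> jog_arm([
  [0,0,0,0,0,0.2,0],
  [0,0,0,0,0,0.15,0],
  [0,0,0,0,0,0.15,0],
  [0,0,0,0,0,0.1,0],
  [0,0,0,0,0,0.1,0],
  [0,0,0,0,0,0,0],
  [0,0,0,0,0,0,0],
])

```text
t: 17.08
tool_pos: [0.6616, 0.0095, 0.1188]
tool_rot: [-3.126, 0.312, -0.006]
contact_force: [1.4, 0.8, 6.0]
opening: 0.0123
```

```bash
python3 -c "
from h import *
to(.66,.01,.1146)
grab('scene','s6')
cv2.imwrite('pics/c6.png',cv2.resize(cv2.imread('pics/s6.png')[150:280,270:430],(640,520),interpolation=2))"
```

```text
t 17.08 pos [0.6616 0.0095 0.1188] toolx deg -11.41 z [ 0.004 -0.    -1.   ] delta cm [-0.17 -0.02  0.42] F [1.4 0.8 6. ] op 0.0123
```

View pics/c6.png

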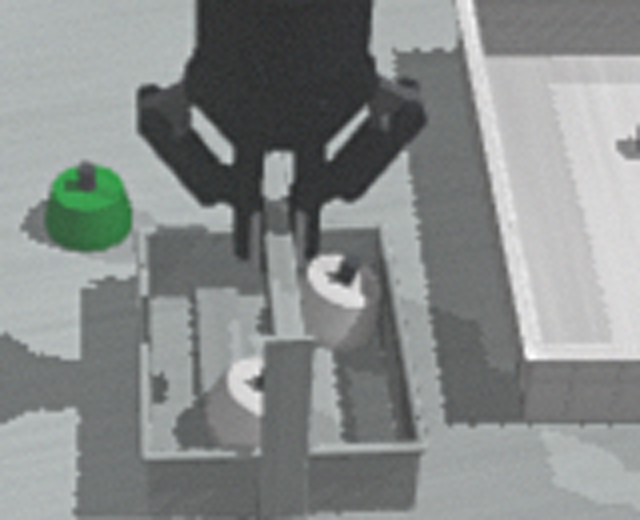

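Contact at +6 N, about 4 mm higher than expected. The feet are leaning in the sieve. I'll check the rim heights for tilt.

```bash
python3 -c "
from h import *
W=world('scene',np.load('pics/s6.npy'))
R=Ro.from_euler('z',-11.4,degrees=True).as_matrix(); L=(W-np.array([.6605,.0095,0]))@R
for nm,cx,cy in [('left+y wall',None,.062),('right-y wall',None,-.062)]:
  for a,b in [(-.07,-.02),(-.02,.03),(.03,.075)]:
    m=(abs(L[...,1]-cy)<.006)&(L[...,0]>a)&(L[...,0]<b)&(L[...,2]>.02)&(L[...,2]<.07)
    print(nm,a,m.sum(),np.percentile(L[m][:,2],[75,90,97]).round(4))
m=(abs(L[...,1])<.01)&(L[...,2]>.108)&(L[...,2]<.135)
for a,b in [(-.08,-.04),(.03,.055),(.055,.08)]:
  k=m&(L[...,0]>a)&(L[...,0]<b); print('bar',a,k.sum(),np.percentile(L[k][:,2],[50,90]).round(4) if k.sum() else '')
for a,b in [(-.035,-.013),(.013,.035),(-.06,-.04),(.04,.06)]:
  k=(L[...,1]>a)&(L[...,1]<b)&(abs(L[...,0])<.07)&(L[...,2]<.04); print('floor y',a,k.sum(),np.percentile(L[k][:,2],[10,25,50,75]).round(4))
"
```

```text
left+y wall -0.07 102 [0.0472 0.0482 0.0487]
left+y wall -0.02 95 [0.0481 0.0485 0.0496]
left+y wall 0.03 86 [0.0482 0.0488 0.0492]
right-y wall -0.07 52 [0.0483 0.0491 0.0498]
right-y wall -0.02 56 [0.0486 0.0493 0.0503]
right-y wall 0.03 54 [0.0494 0.0501 0.0505]
bar -0.08 14 [0.1216 0.1227]
bar 0.03 83 [0.1224 0.1237]
bar 0.055 86 [0.1228 0.1242]
floor y -0.035 426 [0.0051 0.0061 0.0086 0.0282]
floor y 0.013 330 [0.0055 0.0064 0.0087 0.0308]
floor y -0.06 345 [-0.0019 -0.0009 -0.0001  0.0006]
floor y 0.04 392 [-0.0015 -0.0004  0.0008  0.0236]
```

The sieve is level (bar top about 0.123, walls 0.048–0.050), so it's at or within 1–3 mm of the counter. I'll ease it down another 2 mm.

>>> jog_arm([
  [0,0,0,0,0,0.1,0],
  [0,0,0,0,0,0.1,0],
  [0,0,0,0,0,0,0],
  [0,0,0,0,0,0,0],
])

```text
t: 17.47
tool_pos: [0.6626, 0.0093, 0.1181]
tool_rot: [-3.126, 0.313, -0.01]
contact_force: [1.8, -1.5, 8.7]
opening: 0.0123
```

>>> jog_arm([
  [0,0,0,0,0,0,0],
  [0,0,0,0,0,0,0],
  [0,0,0,0,0,0,0],
  [0,0,0,0,0,0,0.17],
  [0,0,0,0,0,0,0.19],
  [0,0,0,0,0,0,0.22],
  [0,0,0,0,0,0,0.25],
  [0,0,0,0,0,0,0.3],
  [0,0,0,0,0,0,0.4],
  [0,0,0,0,0,0,0.6],
  [0,0,0,0,0,0,0.6],
  [0,0,0,0,0,0,0.6],
], grip_force=20)

```text
t: 18.47
tool_pos: [0.66, 0.0096, 0.1143]
tool_rot: [-3.126, 0.312, 0.0]
contact_force: [-0.0, -0.4, -0.7]
opening: 0.0515
```

>>> jog_arm([
  [0,0,0,0,0,-0.3,0.7],
  [0,0,0,0,0,-0.8,0.8],
  [0,0,0,0,0,-1.5,0.8],
  [0,0,0,0,0,-2,0.8],
  [0,0,0,0,0,-2,0.8],
  [0,0,0,0,0,-2,0.8],
  [0,0,0,0,0,-2,0.8],
  [0,0,0,0,0,-2,0.8],
  [0,0,0,0,0,-1,0.8],
  [0,0,0,0,0,0,0.8],
  [0,0,0,0,0,0,0.8],
])

```text
t: 19.38
tool_pos: [0.6604, 0.0096, 0.2515]
tool_rot: [-3.126, 0.312, -0.003]
contact_force: [0.1, -0.6, 0.0]
opening: 0.0686
```

```bash
python3 -c "
from h import *
to(.66,.01,.1146)
_,d=grab('scene','s7')
W=world('scene',d)
R=Ro.from_euler('z',-11.4,degrees=True).as_matrix(); L=(W-np.array([.6605,.0095,0]))@R
m=(abs(L[...,1])<.012)&(L[...,2]>.108)&(L[...,2]<.135)
for a in np.arange(-.08,.08,.04):
  k=m&(L[...,0]>a)&(L[...,0]<a+.04); print('bar',a,k.sum(),np.percentile(L[k][:,2],[50,90]).round(4) if k.sum() else '')
cv2.imwrite('pics/c7.png',cv2.resize(cv2.imread('pics/s7.png')[110:290,260:540],(784,504),interpolation=2))"
```

```text
t 19.38 pos [0.6604 0.0096 0.2515] toolx deg -11.41 z [ 0.002 -0.    -1.   ] delta cm [-0.07 -0.03 13.69] F [ 0.1 -0.6  0. ] op 0.0686
bar -0.08 113 [0.1212 0.1229]
bar -0.04 106 [0.1216 0.1228]
bar 0.0 123 [0.1216 0.1229]
bar 0.039999999999999994 129 [0.1217 0.1229]
```

View pics/c7.png

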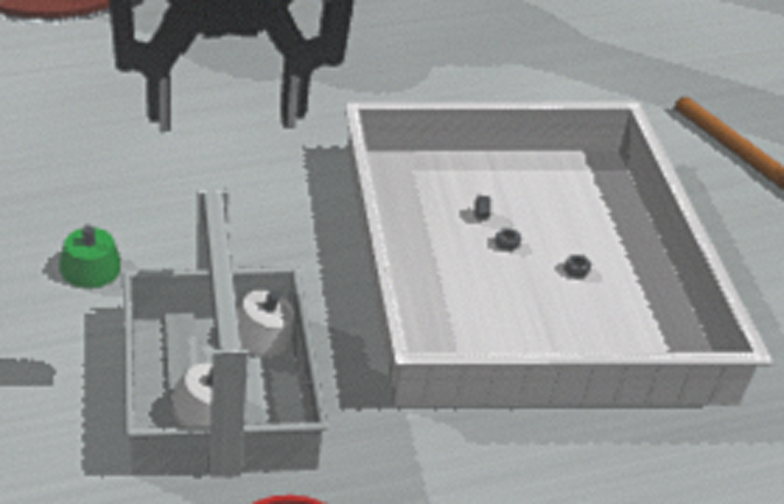

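The sieve sits level at bar height 0.122, with both feet in it. The three nuts are in the pan at (483,208), (508,239) and (577,265), the gripper is clear, and the green foot hasn't moved. Handing in.

```bash
python3 -c "
from station import ctrl
print(ctrl.finish_job())"
```

```text
the job is handed in; nothing more can be done
None
```

The job is done and handed in at about 19.4 s of the 58 s allowed. I picked the sieve up by its hoop, held it level over the pan and shook it along y in two bursts. All three nuts dropped into the pan. I then lowered the sieve onto the bare counter between the pan and the green foot, released it and backed the gripper off.

**Last checks:**
- **Sieve:** it stands level, with the bar top at 0.121–0.122 m along its whole length, which matches it resting on the counter.
- **Contents:** all three nuts are visible on the pan floor, and both feet are in the sieve. The feet were knocked about by the shaking and lean a little in the slots.
- **Surroundings:** the green foot and the other things near the pan appear undisturbed, and the gripper touches nothing.

**One disagreement:** while lowering, contact came about 4 mm earlier than the grasp height predicted (6–9 N). The bar had probably slipped slightly in the grip during the shaking. The rim and bar heights showed the sieve level and within a few millimetres of the counter, so I released it there, and it did not drop noticeably.

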